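Fit the spacer and start the screen-clamp bolt by feel

ROBOT

A 7-joint arm with a two-finger parallel gripper is mounted at the origin on the work surface. World frame = base frame: x ahead of the robot, y to its left, z up, the work surface at z = 0. Lengths are in mm, angles in rad, forces in N, time in s.
With the tool pointing down it reaches from about 425 to 800 mm from the base axis. Payload 8.3 kg.
Tool frame: the origin (TCP) lies between the finger pads; the fingertips stand 11 mm ahead of it and the grasp point (between the pads) lies 8 mm behind it; z points along the fingers, y is the line along which they close (so a half turn about z gives the same grasp; the last joint's range is limited). The gripper opens to 85 mm and grips with 20 to 120 N. Pads are 22 mm wide; open, the fingers measure 114 mm over their backs; the gripper's body (76 mm by 85 mm) begins 54 mm behind the grasp point. The pads swing forward as they close: fully open they stand 13 mm farther back than shut.
Start: joints at [1.114, 0.383, 0.016, 1.37, -0.006, 1.388, -0.046], TCP at [239.847, -577.129, 242.279] pointing down, gripper open.
Joint ranges: [-2.95, 2.95], [-0.25, 2.06], [-1.52, 1.56], [0.18, 2.33], [-1.44, 4.58], [0.02, 2.06], [-3.01, 3.01]. Speed limits (rad/s): [2.39, 2.39, 3.01, 3.01, 3.14, 3.14, 3.14].

INTERFACE

Orientations are given as a unit quaternion [x, y, z, w].
In Python, from cell import r gives the robot as it stands. The module is installed in compiled form; this text tells all that it offers.
- The arm moves only by the tool apply_moves, never from a script. Its argument "rows" is a list of rows, each an object of numbers: "tx", "ty", "tz": the shift along the tool's x, y, z in cm; "twist": the turn about the tool's z in degrees. In form: [{"tx": .., "ty": .., "tz": .., "twist": ..}, ...]. A call has 1 to 10 rows; each row is the pose to reach, as a shift and turn from the pose commanded when the call began, along the tool's axes at that moment; what a row does not reach only later rows make up. A row lasts 1/8 s, in which the tool goes at most 62.5 mm and 10.7 degrees, less where a joint would pass 70% of its speed; a pose out of reach is approached as far as the arm can. A call with a gripper value outside its range is refused whole. "jaw" is the opening, from 0 (shut) to 1 (fully open), set as the call begins (left out, the last holds). The fingers move at their own pace and stop on an object; "grip_force" is the grip in N (left out, the last holds). Time passes only in rows, so rows that repeat a pose let the fingers close. It gives the time, the measured TCP pose, the force, the opening and the grip force at its end, in the units of the state.
- r.observe(): the state, without advancing time (a new reading comes with each control period).
- r.capture(name): name is "side" or "top"; returns the picture (384x512x3 uint8, red, green, blue); there is no depth.
- r.calibration(name): a dict with "intrinsics" (3x3 intrinsics, pixels), "R" (3x3) and "t" (3): a world point X has camera coordinates R X + t. Camera axes: x right, y down, z forward; pixel columns grow to the right and rows downward; lengths in mm; the calibration is good to about 2 mm. A picture is of the moment at which its call begins. calibration takes no time and is no camera call.
- r.close_job(): hands the job in; it is judged then, once.
The state is a dict: "time": time; "qpos": joint angles; "dq": joint speeds; "effort": joint torques, N m; "tcp_pos": TCP position; "eef_rot": TCP orientation; "ft_force": force on the tool from outside, world axes, zero at the start; "wrist_torque": the same for the moment, N m; "width": finger opening in mm; "gripper_force": force on a finger pad.
Only numpy, scipy, OpenCV 4.12 (cv2) and the standard library are available. Lean on these libraries where they do the work, as an engineer would, in place of code of your own. Each camera call takes 0.05 s, during which the arm holds its last target. There are 200 camera calls.

TASK

On the screen-printing table, drop the eye of the orange spacer over the steel post of the screen clamp so that it lies flat along the rail, its other end pointing away from the red clamp bolt, and let go of it. Then start the clamp bolt by feel: turn the red head backward (anticlockwise seen from above) only until the bolt drops into its thread, then turn it about one full turn forward (clockwise), and finish still gripping the head, holding the started bolt still (the program ends while holding). Leave the tape rolls, ink jars and ink spatula where they are.

Things in the scene. Friction and masses are not known exactly. Their poses are not given: they have to be found in the camera images.
- spacer_tab (a point): Grip tab of the loose orange spacer (80 g): a flat plate 110 long (x) x 36 wide (y) x 6 mm thick, lying on its underside, with an eye near its -x end. The tab stands upright on it, 30 long (x) x 10 thick (y), its top 42 mm above the plate's underside. This point is inside the tab, 28 mm above the underside, near the centre of mass. Site x points along the plate away from the eye, z up.
- spacer_eye (a point): Centre of the spacer's eye (17 mm round hole through the 6 mm plate), at half thickness: 42 mm from the tab point along -x and 25 mm below it. Same axes as the tab.
- post_foot (a point): Foot of the steel post on the clamp's aluminium rail, on the rail's top (14 mm above the table). Post 11 mm in diameter, 22 mm high, tapered tip. Rail 75 mm wide (point x), 300 mm long (point y), fixed. Site y points along the rail away from the bolt, with 140 mm of rail on that side of the post; z up. The bolt's axis lies 105 mm from the post along -y.
- bolt_head (a point): Centre of the red clamp-bolt head, half-way up, on the bolt's vertical axis. Head round, ribbed, 34 mm in diameter, 38 mm high, with a white line on top that turns with it; any grip across it from above will do. The bolt (180 g) is captive: it only turns and moves up and down, and stays where it is left. A firmly gripped head does not fall by its own weight: push it down lightly (a few N) or let go.
- boss_top (a point): Centre of the top of the dark threaded boss under the bolt head (50 mm in diameter, top 44 mm above the table, 21 to 23 mm below the head's underside at the start). Right-hand thread, 8 mm a turn, about 0.7 mm axial play. At the start the bolt's thread end rests on top of the boss's first thread.
- bolt (a joint): Turn of the bolt in rad, growing clockwise seen from above (forward). Starts between -0.4 and 0.4. Friction 0.05 N m. Turned backward it climbs slightly (8 mm a turn) and after 0.5 to 1.9 rad, different each time, comes off the end of the thread and is free to drop about 8 mm into it. Turned forward after that it sinks 8 mm a turn, and a gripping hand must follow it down.
- feed (a joint): How far the bolt has sunk, in m, growing downward: 0.0005 to 0.0022 at the start, about 0.008 just after the drop (less if turned on backward: it climbs again), about 0.016 one full turn forward of the drop; it bottoms at 0.0208.
- tape_roll_mid (a point): Bystander, to be left alone: roll of cream paper tape lying flat, 96 mm across, 25 mm high; point at its middle.
- small_roll_mid (a point): Bystander, to be left alone: small green tape roll lying flat, 68 mm across, 18 mm high; point at its middle.
- ink_jar_mid (a point): Bystander, to be left alone: blue ink jar, black cap, 68 mm across, 85 mm high; point at its middle.
- ink_jar2_mid (a point): Bystander, to be left alone: yellow ink jar, white cap, 68 mm across, 85 mm high; point at its middle.
- ink_knife_mid (a point): Bystander, to be left alone: ink spatula lying flat; point at its middle.
There are look-alikes about, which are no part of the job. Several things look just like the part that bears spacer_tab: the one meant starts farthest to the robot's right.

How it is judged (in metres and radians):
On the way, in this order (a step that is already met when the one before it is completed fails the run):
1. the spacer lies flat on the rail with its eye over the post, pointing away from the bolt, and is let go (horizontal distance between spacer_eye and post_foot below 0.006 m and z of spacer_eye in the frame of post_foot below 0.006 m and angle between spacer_eye's own z axis and vertical below 0.06 rad and angle between the x axis of spacer_eye and the y axis of post_foot, either way round below 0.35 rad and y of spacer_tab in the frame of post_foot above 0.03 m and contact force between the fingers and spacer below 0.1 N), for 0.2 s.
2. turned backward, the bolt has dropped into its thread (value of joint feed above 0.006 m and value of joint bolt below 0.3 rad), for 0.1 s.
At the end, for the whole second after the job is handed in: Fingers grip the still bolt head (over 3 N), bolt 13.7 to 18.2 mm down (one turn after the drop, give or take a quarter). Spacer flat on the rail (0.06 rad), eye centre within 6 mm of the post's axis and under 6 mm above the rail, long axis within 0.35 rad of it, far end away from the bolt (horizontal distance between spacer_eye and post_foot below 0.006 m and z of spacer_eye in the frame of post_foot below 0.006 m and angle between spacer_eye's own z axis and vertical below 0.06 rad and angle between the x axis of spacer_eye and the y axis of post_foot, either way round below 0.35 rad and y of spacer_tab in the frame of post_foot above 0.03 m and value of joint feed between 0.0137 and 0.0182 m and contact force between the fingers and bolt above 3 N and velocity of joint bolt between -0.1 and 0.1 rad/s); the arm keeps its last pose, push and grip.
It fails at once if a bystander is shifted by more than 25 mm (distance of any of tape_roll_mid, small_roll_mid, ink_jar_mid, ink_jar2_mid, ink_knife_mid from where it was at the start of the episode above 0.025 m).
It also fails if it takes over 72 s, if anything falls off the work surface, if the arm or the gripper's body presses on something with over 40 N, if the wrist force passes 120 N, or if a joint passes its speed limit or range.

## Working session

There is one attempt and no reset: what is moved stays moved. The work goes in short steps, Python scripts to look and compute and a tool call to move; the robot and the scene stay as the last step left them, time stands still between calls to the robot, and variables do not carry over. Pictures are saved under pics/ and viewed, at most 10 in all, crops included, and the job is handed in when it is done.

Besides the shell and the picture viewer there is one more tool, called as name(argument=value, ...) on one line, values as JSON. apply_moves: Moves the arm, as the interface text tells. Its arguments: {"type":"object","properties":{"rows":{"type":"array"},"jaw":{"type":"number"},"grip_force":{"type":"number"}},"required":["rows"]}

```bash
mkdir -p pics; ls
python3 - <<'E'
from cell import r
import cv2,numpy as np
s=r.observe()
for k,v in s.items(): print(k,np.round(v,4))
for n in("side","top"):
    im=r.capture(n); cv2.imwrite(f"pics/{n}0.png",im[...,::-1])
    c=r.calibration(n); print(n,np.round(c["intrinsics"],1).tolist(),np.round(c["R"],4).tolist(),np.round(c["t"],1).tolist())
E
```

```text
pics
time 0.0
qpos [ 1.1141  0.3843  0.0164  1.3712 -0.0063  1.3882 -0.0465]
dq [-0.0003 -0.0007  0.0008  0.0006  0.0014  0.0005 -0.0013]
effort [ 3.00000e-04 -6.27596e+01  8.44100e-01 -3.71820e+01  1.64000e-02
  1.39000e-02 -1.00000e-04]
tcp_pos [ 239.6607 -576.7062  241.2532]
eef_rot [ 9.807e-01  1.956e-01 -2.000e-04 -1.000e-03]
ft_force [-0.5028  0.0157  0.569 ]
wrist_torque [0.0069 0.0765 0.0034]
gripper_force 0.0
width 85.3438
side [[462.9, 0.0, 255.1], [0.0, 462.9, 195.4], [0.0, 0.0, 1.0]] [[-0.9589, -0.2839, 0.0028], [-0.1655, 0.5509, -0.818], [0.2307, -0.7848, -0.5752]] [535.0, 134.3, 1140.0]
top [[442.5, 0.0, 257.2], [0.0, 442.5, 193.1], [0.0, 0.0, 1.0]] [[0.0205, -0.9998, 0.005], [-0.9972, -0.0208, -0.0723], [0.0724, -0.0035, -0.9974]] [3.9, 542.9, 1312.8]
```

View pics/top0.png

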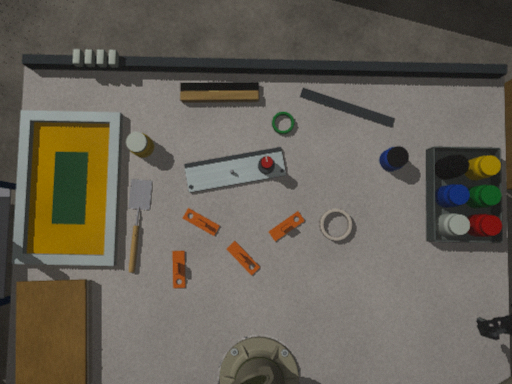

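View pics/side0.png

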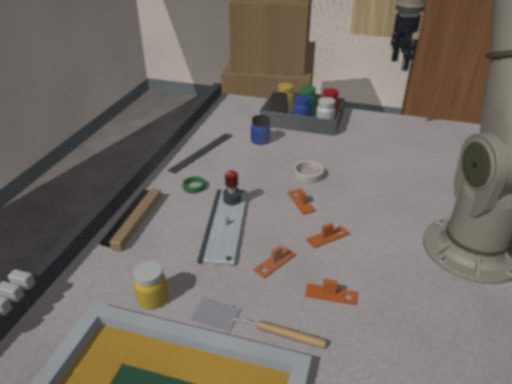

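The top view shows four orange spacers at about (287,226), (243,258), (202,222) and (179,269). Image right is -y, the robot's right, so the one meant is (287,226). The rail is around (235,170), with the post near (234,173) and the red head at (267,163).

```bash
cat > h.py <<'E'
import cv2,numpy as np
from cell import r
def ray(n,uv):
    c=r.calibration(n);R=np.array(c["R"]);t=np.array(c["t"])
    d=R.T@np.linalg.inv(c["intrinsics"])@np.array([uv[0],uv[1],1.]);return -R.T@t,d
def plane(n,uv,z):
    o,d=ray(n,uv);return o+d*(z-o[2])/d[2]
def proj(n,X):
    c=r.calibration(n);p=np.array(c["intrinsics"])@(np.array(c["R"])@np.array(X)+c["t"]);return p[:2]/p[2]
def tri(uvt,uvs):
    A=[];b=[]
    for n,uv in(("top",uvt),("side",uvs)):
        o,d=ray(n,uv);d=d/np.linalg.norm(d);P=np.eye(3)-np.outer(d,d);A.append(P);b.append(P@o)
    return np.linalg.lstsq(np.vstack(A),np.hstack(b),rcond=None)[0]
def blobs(im,lo,hi,amin=20):
    h=cv2.cvtColor(im,cv2.COLOR_RGB2HSV);m=cv2.inRange(h,lo,hi)
    n,l,st,ce=cv2.connectedComponentsWithStats(m)
    return [(st[i,4],ce[i],l==i) for i in range(1,n) if st[i,4]>=amin]
E
python3 - <<'E'
from h import *
T=r.capture("top");S=r.capture("side")
for n,im in(("top",T),("side",S)):
    for a,c,m in blobs(im,(5,180,90),(14,255,255),60):
        ct=cv2.findContours(m.astype(np.uint8),0,2)[0][0]
        rc=cv2.minAreaRect(ct); p=plane(n,c,6)
        print(n,"or",a,c.round(1),np.round(rc[0],1),np.round(rc[1],1),round(rc[2],1),p.round(0))
    for a,c,m in blobs(im,(0,170,60),(4,255,255),20)+blobs(im,(174,170,60),(180,255,255),20): print(n,"red",a,c.round(1))
a=cv2.resize(T[135:245,180:310],None,fx=4.6,fy=4.6,interpolation=cv2.INTER_CUBIC)
b=cv2.resize(S[160:270,190:330],None,fx=4.2,fy=4.2,interpolation=cv2.INTER_CUBIC)
cv2.imwrite("pics/ct.png",a[...,::-1]);cv2.imwrite("pics/cs.png",b[...,::-1])
E
```

```text
top or 328 [200.9 221.6] [200.7 221.5] [35.5 10.9] 29.4 [454. 183.   6.]
top or 337 [285.1 226.1] [286.1 225.7] [11.4 35.5] 55.6 [445. -72.   6.]
top or 333 [241.4 256.4] [242.7 257.4] [35.5 11.2] 46.5 [352.  59.   6.]
top or 320 [177.8 268. ] [178.5 269. ] [36. 11.] 90.0 [313. 249.   6.]
top red 80 [266.5 162.4]
top red 543 [485.9 224. ]
side red 66 [330.5  92.5]
side red 34 [231.4 175.4]
```

View pics/ct.png

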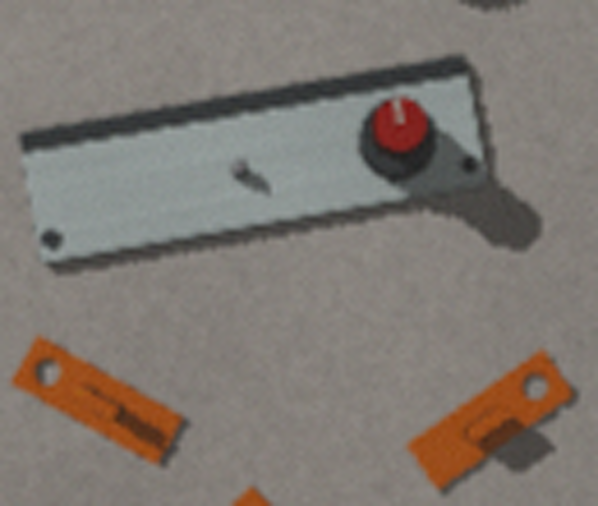

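View pics/cs.png

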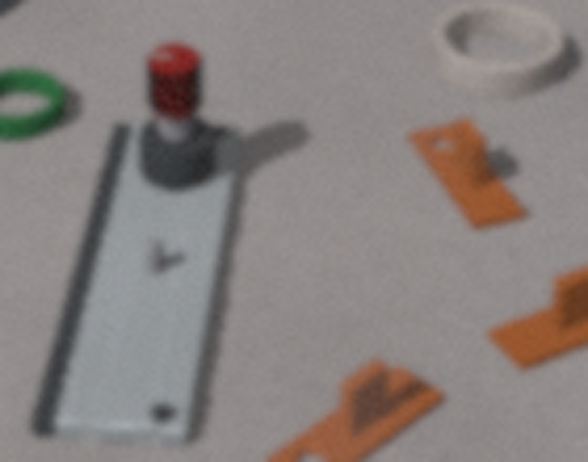

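The close crop of the top view shows the chosen spacer with its eye at full-frame pixel (296.7,218.9), upper right. Its plain end is lower left, and its tab is beside the shadow. The rail's light top has corners around (185,168), (282,151), (286,174) and (190,192). The post tip is near (232,171.5), and the head top is near (267,162).

Run:
```python
from h import *
T=r.capture("top");S=r.capture("side")
# spacer
a,c,m=min(blobs(T,(5,150,80),(15,255,255),60),key=lambda b:np.hypot(*(b[1]-[286,226])))
ct,hi=cv2.findContours(m.astype(np.uint8),cv2.RETR_CCOMP,cv2.CHAIN_APPROX_NONE)
for k,q in enumerate(ct):
    if len(q)>2: M=q[:,0].mean(0); print("contour",len(q),M.round(1),hi[0][k][3],plane("top",M,5).round(1))
ext=max(ct,key=len)
W=np.array([plane("top",p[0],6)[:2] for p in ext],np.float32); rc=cv2.minAreaRect(W); bx=cv2.boxPoints(rc); print("plate",np.round(rc,1) if 0 else rc, bx.round(1).tolist())
# darkened/bright centroid of hole
g=cv2.cvtColor(T,cv2.COLOR_RGB2HSV)[214:224,291:303,1].astype(float); w=np.clip(180-g,0,None); ys,xs=np.mgrid[214:224,291:303]
print(g.astype(int)); 
# rail
h=cv2.cvtColor(T,cv2.COLOR_RGB2HSV)
m=((h[...,0]>60)&(h[...,0]<125)&(h[...,2]>95)&(h[...,1]>8)).astype(np.uint8); m[:140]=0;m[205:]=0;m[:,:175]=0;m[:,298:]=0
m=cv2.morphologyEx(m,cv2.MORPH_CLOSE,np.ones((5,5)))
q=max(cv2.findContours(m,0,2)[0],key=cv2.contourArea)
W=np.array([plane("top",p[0],14)[:2] for p in q],np.float32);rc=cv2.minAreaRect(W);print("rail",rc,cv2.boxPoints(rc).round(1).tolist())
print("tip36",plane("top",(180+240/4.6,135+168/4.6),36).round(1))
a,c,_=min(blobs(T,(0,170,60),(4,255,255),20),key=lambda b:np.hypot(*(b[1]-[266,162])))
print("red z100",plane("top",c,100).round(1))
for p in [(240,170),(400,125)]: print(plane("top",(180+p[0]/4.6,135+p[1]/4.6),36 if p[0]<300 else 104).round(1))
# tri: post tip in side crop (155,245), head top centre crop (175,58)
print("post tri",tri((180+240/4.6,135+168/4.6),(190+155/4.2,160+245/4.2)).round(1))
print("head tri",tri((180+400/4.6,135+125/4.6),(190+175/4.2,160+58/4.2)).round(1))
# spacer tab top
print("tab tri side px", proj("side",[450,-72,42]).round(1))
```

```text
contour 75 [286.2 225.7] -1 [446.7 -75.    5. ]
contour 19 [295.8 218.8] 0 [ 468.1 -103.8    5. ]
plate ((446.4097595214844, -74.9781494140625), (35.832462310791016, 108.0080337524414), 35.95939636230469) [[400.20001220703125, -41.79999923706055], [463.6000061035156, -129.1999969482422], [492.6000061035156, -108.19999694824219], [429.20001220703125, -20.700000762939453]]
[[ 35  95 180 205 209 211 217 210 195 131  45  25]
 [108 181 215 210 216 199 210 211 207 195 110  21]
 [211 217 206 191 153 142 172 206 218 210 151  41]
 [212 220 199 118  40  10  46 126 204 209 203 129]
 [216 219 184  47  23  25  18  65 182 212 200 204]
 [206 209 169  34  20  20  23  66 183 205 216 212]
 [210 210 199  85  22  22  26 102 198 202 218 217]
 [216 211 211 148  81  69 100 178 208 209 215 205]
 [214 220 205 209 210 204 198 214 212 206 189 155]
 [214 209 217 213 216 220 205 212 203 174  82  15]]
rail ((608.8833618164062, 83.45532989501953), (75.71775817871094, 297.9482421875), 11.257769584655762) [[542.7000122070312, 222.1999969482422], [600.7999877929688, -70.0], [675.0999755859375, -55.29999923706055], [616.9000244140625, 237.0]]
tip36 [604.5  91.   36. ]
red z100 [625.   -9.3 100. ]
[603.2  91.   36. ]
[625.1 -10.6 104. ]
post tri [605.9  91.5  30.9]
head tri [626.1 -10.5 100.6]
tab tri side px [300.1 190.2]
```

```bash
cat >> h.py <<'E'
from scipy.spatial.transform import Rotation as Ro
def to(x,y,z,az):
    "tool-axis shift (cm) and twist from the measured pose; az = world azimuth (deg) wanted for tool x"
    s=r.observe();R=Ro.from_quat(s["eef_rot"]).as_matrix()
    d=R.T@(np.array([x,y,z])-s["tcp_pos"])/10
    a=np.degrees(np.arctan2(R[1,0],R[0,0])); tw=(a-az+180)%360-180
    print("t%.2f tcp"%s["time"],np.round(s["tcp_pos"],1),"az %.1f"%a,"tilt",R[:,2].round(3),"-> tx %.2f ty %.2f tz %.2f twist %.1f"%(*d,tw),"q7 %.2f"%s["qpos"][6])
E
python3 -c "
from h import *
to(443.5,-70,120,126)"
```

```text
t0.30 tcp [ 239.8 -577.   241.9] az 22.6 tilt [-0.     0.001 -1.   ] -> tx 38.27 ty -38.99 tz 12.22 twist -103.4 q7 -0.05
```

apply_moves(rows=[{"tx": 3.8, "ty": -3.9, "tz": 0, "twist": -10.3}, {"tx": 7.7, "ty": -7.8, "tz": 0, "twist": -20.6}, {"tx": 11.5, "ty": -11.7, "tz": 0, "twist": -31}, {"tx": 15.3, "ty": -15.6, "tz": 1, "twist": -41.4}, {"tx": 19.1, "ty": -19.5, "tz": 3, "twist": -51.7}, {"tx": 23, "ty": -23.4, "tz": 5, "twist": -62}, {"tx": 26.8, "ty": -27.3, "tz": 7, "twist": -72.4}, {"tx": 30.6, "ty": -31.2, "tz": 9, "twist": -82.7}, {"tx": 34.4, "ty": -35.1, "tz": 11, "twist": -93}, {"tx": 38.27, "ty": -38.99, "tz": 12.2, "twist": -103.4}], jaw=0.7)

```text
time: 1.55
tcp_pos: [443.7, -68.7, 119.7]
eef_rot: [0.452, 0.892, -0.0, 0.0]
ft_force: [1.0, -1.1, 0.3]
width: 60.1
gripper_force: 0.0
```

Run:
```python
from h import *
S=r.capture("side")
x0,y0=240,110
b=cv2.resize(S[y0:y0+130,x0:x0+140],None,fx=4,fy=4,interpolation=cv2.INTER_CUBIC)
d=np.array([-.587,.809]);n=np.array([-.809,-.587])
c=np.array([443.5,-70])
for z in(6,42):
  for a in(-15,15):
    for k in(-5,5):
      p=(proj("side",[*(c+a*d+k*n),z])-[x0-.5,y0-.5])*4-.5
      cv2.circle(b,tuple(int(v) for v in p),2,(0,0,255),-1)
cv2.imwrite("pics/s1.png",b[...,::-1])
to(443.5,-70,23,126)
```

```text
t1.60 tcp [445.5 -60.8 119.1] az 127.3 tilt [ 0.001  0.004 -1.   ] -> tx -0.64 ty -0.74 tz 9.61 twist 1.3 q7 0.64
```

View pics/s1.png

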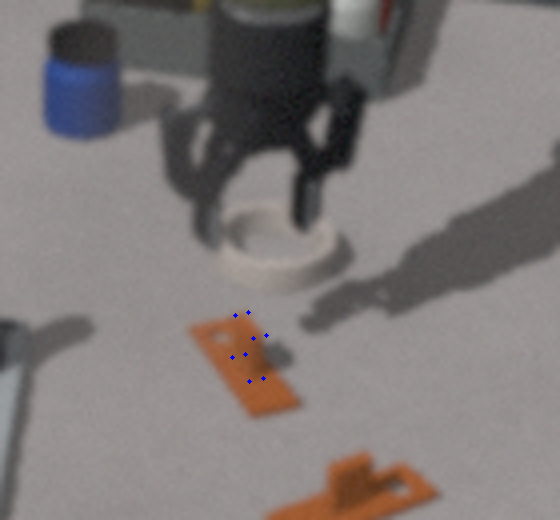

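The side crop shows the gripper above the spacer, with the predicted tab corners (about (250,345) in the crop) on the orange tab. Now I'll go straight down, let it settle, then close.

apply_moves(rows=[{"tx": 0, "ty": 0, "tz": 0, "twist": 0}, {"tx": 0, "ty": 0, "tz": 3, "twist": 0}, {"tx": 0, "ty": 0, "tz": 6, "twist": 0}, {"tx": 0, "ty": 0, "tz": 8.5, "twist": 0}, {"tx": 0, "ty": 0, "tz": 9.7, "twist": 0}, {"tx": 0, "ty": 0, "tz": 9.7, "twist": 0}, {"tx": 0, "ty": 0, "tz": 9.7, "twist": 0}])

```text
time: 2.48
tcp_pos: [444.4, -70.6, 24.3]
eef_rot: [0.455, 0.891, 0.0, 0.001]
ft_force: [0.4, -0.6, -0.3]
width: 59.9
gripper_force: 0.0
```

```bash
python3 -c "
from h import *
to(443.5,-70,23,126)"
```

```text
t2.48 tcp [444.4 -70.6  24.3] az 125.9 tilt [ 0.001 -0.    -1.   ] -> tx 0.10 ty -0.03 tz 0.13 twist -0.1 q7 0.53
```

apply_moves(rows=[{"tx": 0.1, "ty": 0, "tz": 0.1, "twist": 0}, {"tx": 0.1, "ty": 0, "tz": 0.1, "twist": 0}, {"tx": 0.1, "ty": 0, "tz": 0.1, "twist": 0}, {"tx": 0.1, "ty": 0, "tz": 0.1, "twist": 0}, {"tx": 0.1, "ty": 0, "tz": 0.1, "twist": 0}, {"tx": 0.1, "ty": 0, "tz": 0.1, "twist": 0}], jaw=0, grip_force=50)

```text
time: 3.22
tcp_pos: [443.4, -69.4, 22.7]
eef_rot: [0.454, 0.891, 0.0, 0.0]
ft_force: [-0.8, -0.2, 5.8]
width: 9.0
gripper_force: 49.8
```

```bash
python3 -c "
from h import *
to(597.8,133.7,110,101.2)"
```

```text
t3.23 tcp [443.4 -69.4  22.7] az 126.0 tilt [ 0.001 -0.    -1.   ] -> tx 7.37 ty 24.43 tz -8.72 twist 24.8 q7 0.53
```

apply_moves(rows=[{"tx": 0, "ty": 0, "tz": -4, "twist": 0}, {"tx": 0, "ty": 0, "tz": -8, "twist": 0}, {"tx": 1.5, "ty": 4.5, "tz": -8.7, "twist": 5}, {"tx": 3, "ty": 10, "tz": -8.7, "twist": 11}, {"tx": 5, "ty": 16, "tz": -8.7, "twist": 17}, {"tx": 6.6, "ty": 21.5, "tz": -8.7, "twist": 22}, {"tx": 7.4, "ty": 24.4, "tz": -8.7, "twist": 24.8}, {"tx": 7.4, "ty": 24.4, "tz": -8.7, "twist": 24.8}, {"tx": 7.4, "ty": 24.4, "tz": -8.7, "twist": 24.8}, {"tx": 7.4, "ty": 24.4, "tz": -8.7, "twist": 24.8}])

```text
time: 4.47
tcp_pos: [596.7, 132.1, 109.2]
eef_rot: [0.636, 0.772, -0.0, 0.0]
ft_force: [-0.0, -0.6, -1.3]
width: 9.2
gripper_force: 49.0
```

```bash
python3 - <<'E'
from h import *
to(597.8,133.7,110,101.2)
T=r.capture("top");S=r.capture("side")
for n,im,(x0,y0) in(("top",T,(175,130)),("side",S,(170,130))):
    b=cv2.resize(im[y0:y0+110,x0:x0+120],None,fx=5,fy=5,interpolation=cv2.INTER_CUBIC)
    cv2.imwrite(f"pics/{n}2.png",b[...,::-1])
    for a,c,m in blobs(im,(5,150,60),(15,255,255),15):
        print(n,a,c.round(1))
E
python3 -c "
import cv2,numpy as np
a=cv2.imread('pics/top2.png')[:550,:600];b=cv2.imread('pics/side2.png')
cv2.imwrite('pics/both2.png',cv2.resize(np.hstack([a,b]),(800,367)))"
```

```text
t4.47 tcp [596.7 132.1 109.2] az 101.1 tilt [-0.    -0.001 -1.   ] -> tx 0.14 ty 0.14 tz -0.08 twist -0.1 q7 -0.28
top 272 [197.1 220.1]
top 406 [178.4 268.2]
side 200 [222.2 213.1]
side 367 [326.1 235.3]
side 44 [286.9 256.9]
side 604 [329.6 292.1]
```

View pics/both2.png

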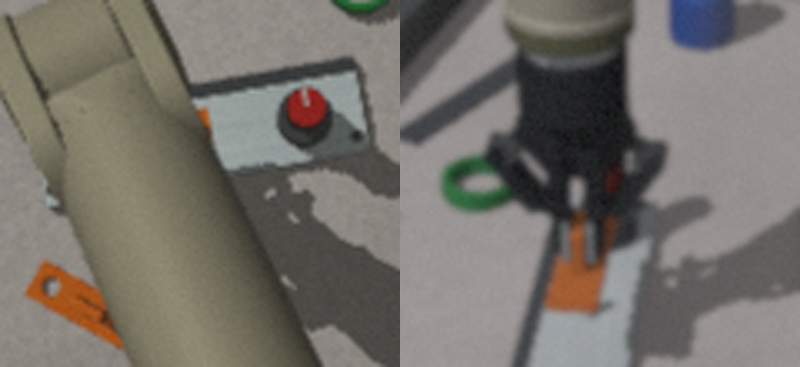

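The top view is blocked by the arm. The side view shows the plate held level, with its far-end lower corners at about side pixels (213.5,222.4) and (230.6,223.6).

Run:
```python
from h import *
S=r.capture("side"); s=r.observe(); t=s["tcp_pos"]; zb=t[2]-22.7
a,c,m=min(blobs(S,(5,150,60),(15,255,255),60),key=lambda b:np.hypot(*(b[1]-[222,213])))
u=np.array([np.cos(np.radians(101.1)),np.sin(np.radians(101.1))]);v=np.array([-u[1],u[0]])
# bottom-most orange row per column -> lower edge of end face
cols=np.where(m.any(0))[0]
for x in cols:
    y=np.where(m[:,x])[0].max()+.5
    p=plane("side",(x,y),zb)[:2]-t[:2]; print(x,y,"along %.1f across %.1f"%(p@u,p@v))
# prediction
for al in(50,): print(proj("side",[*(t[:2]+al*u),zb]).round(1))
for k in(-18,18):print(proj("side",[*(t[:2]+50*u+k*v),zb]).round(1))
```

```text
215 221.5 along 43.4 across -15.5
216 221.5 along 43.2 across -13.2
217 221.5 along 43.0 across -10.9
218 221.5 along 42.7 across -8.5
219 221.5 along 42.5 across -6.2
220 221.5 along 42.3 across -3.8
221 221.5 along 42.1 across -1.5
222 221.5 along 41.8 across 0.8
223 221.5 along 41.6 across 3.2
224 221.5 along 41.4 across 5.5
225 221.5 along 41.1 across 7.9
226 222.5 along 44.6 across 10.8
227 222.5 along 44.4 across 13.1
228 218.5 along 29.1 across 13.3
229 213.5 along 9.5 across 12.9
[221.1 223.6]
[213.5 223.2]
[228.7 224.1]
```

```bash
python3 -c "
from h import *
to(597.7,134.4,62,101.2)"
```

```text
t4.62 tcp [597.  132.7 109.6] az 101.1 tilt [ 0. -0. -1.] -> tx 0.16 ty 0.10 tz 4.76 twist -0.1 q7 -0.28
```

apply_moves(rows=[{"tx": 0.15, "ty": 0.08, "tz": 2, "twist": 0}, {"tx": 0.15, "ty": 0.08, "tz": 4, "twist": 0}, {"tx": 0.15, "ty": 0.08, "tz": 4.8, "twist": 0}, {"tx": 0.15, "ty": 0.08, "tz": 4.8, "twist": 0}, {"tx": 0.15, "ty": 0.08, "tz": 5.1, "twist": 0}, {"tx": 0.15, "ty": 0.08, "tz": 5.4, "twist": 0}, {"tx": 0.15, "ty": 0.08, "tz": 5.7, "twist": 0}, {"tx": 0.15, "ty": 0.08, "tz": 5.9, "twist": 0}, {"tx": 0.15, "ty": 0.08, "tz": 5.9, "twist": 0}, {"tx": 0.15, "ty": 0.08, "tz": 5.9, "twist": 0}])

```text
time: 5.88
tcp_pos: [597.6, 135.5, 50.4]
eef_rot: [0.635, 0.773, 0.0, 0.0]
ft_force: [0.7, -0.1, -0.9]
width: 9.6
gripper_force: 49.0
```

```bash
python3 -c "
from h import *
to(597.7,134.4,37,101.2);s=r.observe();print(s['ft_force'],s['wrist_torque'])"
```

```text
t5.88 tcp [597.6 135.5  50.4] az 101.2 tilt [ 0.  0. -1.] -> tx -0.11 ty -0.01 tz 1.34 twist -0.0 q7 -0.31
[ 0.663547   -0.14618669 -0.92228035] [ 0.01964383  0.01542903 -0.08479632]
```

No contact force, and the plate's underside is already below the post tip, so the eye is over the post. Continuing down.

apply_moves(rows=[{"tx": 0, "ty": 0, "tz": 0.4, "twist": 0}, {"tx": 0, "ty": 0, "tz": 0.8, "twist": 0}, {"tx": 0, "ty": 0, "tz": 1.1, "twist": 0}, {"tx": 0, "ty": 0, "tz": 1.3, "twist": 0}, {"tx": 0, "ty": 0, "tz": 1.4, "twist": 0}, {"tx": 0, "ty": 0, "tz": 1.4, "twist": 0}])

```text
time: 6.62
tcp_pos: [597.6, 135.5, 36.8]
eef_rot: [0.635, 0.773, 0.0, 0.0]
ft_force: [-3.5, -0.1, 4.2]
width: 9.6
gripper_force: 49.6
```

```bash
python3 -c "
from h import *
to(597.7,134.4,37,101.2);s=r.observe();print(s['ft_force'],s['wrist_torque'])
S=r.capture('side');x0,y0=180,150
cv2.imwrite('pics/s3.png',cv2.resize(S[y0:y0+120,x0:x0+120],None,fx=5,fy=5,interpolation=cv2.INTER_CUBIC)[...,::-1])"
```

```text
t6.62 tcp [597.6 135.5  36.8] az 101.2 tilt [ 0. -0. -1.] -> tx -0.11 ty -0.01 tz -0.02 twist -0.0 q7 -0.32
[-3.53248783 -0.12770714  4.15191955] [-0.12572724  0.47358769  0.01401629]
```

View pics/s3.png

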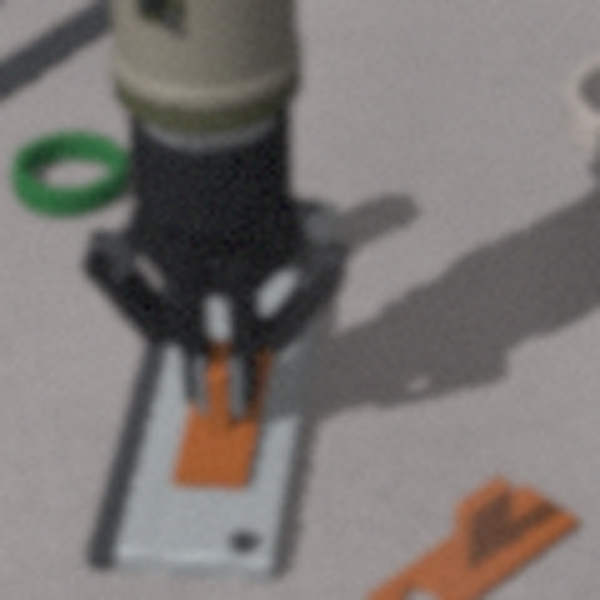

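The plate lies flat along the rail with the fingers on its tab and touches down at about 4 N. Release and lift.

apply_moves(rows=[{"tx": 0, "ty": 0, "tz": 0, "twist": 0}, {"tx": 0, "ty": 0, "tz": 0, "twist": 0}, {"tx": 0, "ty": 0, "tz": 0, "twist": 0}, {"tx": 0, "ty": 0, "tz": -2, "twist": 0}, {"tx": 0, "ty": 0, "tz": -5, "twist": 0}, {"tx": 0, "ty": 0, "tz": -9, "twist": 0}, {"tx": 0, "ty": 0, "tz": -12, "twist": 0}, {"tx": 0, "ty": 0, "tz": -12, "twist": 0}, {"tx": 0, "ty": 0, "tz": -12, "twist": 0}], jaw=0.7)

```text
time: 7.8
tcp_pos: [597.4, 135.3, 156.7]
eef_rot: [0.635, 0.773, 0.0, 0.0]
ft_force: [-0.2, 0.4, -0.5]
width: 59.7
gripper_force: 0.0
```

Run:
```python
from h import *
S=r.capture("side");x0,y0=180,150
s=r.observe();print(s['ft_force'],s['width'],s['qpos'])
cv2.imwrite('pics/s4.png',cv2.resize(S[y0:y0+120,x0:x0+120],None,fx=5,fy=5,interpolation=cv2.INTER_CUBIC)[...,::-1])
to(626,-10.2,140,90); to(626,-10.2,140,0)
```

```text
[-0.42121023 -0.30060248 -0.6420701 ] 60.09121016144318 [ 0.1391293   0.47043327 -0.56511979  1.50777664  0.25952446  1.23972572
 -0.26679202]
t7.85 tcp [597.1 135.2 156. ] az 101.2 tilt [-0.001 -0.    -1.   ] -> tx -14.82 ty 0.02 tz 1.60 twist 11.2 q7 -0.27
t7.85 tcp [597.1 135.2 156. ] az 101.2 tilt [-0.001 -0.    -1.   ] -> tx -14.82 ty 0.02 tz 1.60 twist 101.2 q7 -0.27
```

View pics/s4.png

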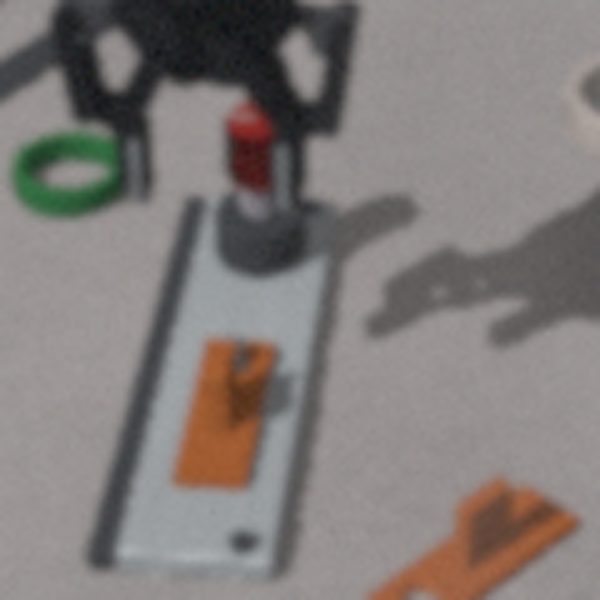

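The spacer lies on the rail with the post tip showing through its eye at crop (243,355). Now on to the bolt.

```bash
python3 -c "
from h import *
to(625.2,-9.7,78,154)"
```

```text
t7.85 tcp [597.1 135.2 156. ] az 101.2 tilt [-0.001 -0.    -1.   ] -> tx -14.76 ty -0.04 tz 7.80 twist -52.8 q7 -0.27
```

apply_moves(rows=[{"tx": -3.5, "ty": 0, "tz": 0, "twist": -10}, {"tx": -7.5, "ty": 0, "tz": 0, "twist": -20}, {"tx": -11.5, "ty": 0, "tz": 0, "twist": -30}, {"tx": -14, "ty": 0, "tz": 0, "twist": -40}, {"tx": -14.76, "ty": -0.03, "tz": 0, "twist": -48}, {"tx": -14.76, "ty": -0.03, "tz": 0, "twist": -52.8}, {"tx": -14.76, "ty": -0.03, "tz": 0, "twist": -52.8}, {"tx": -14.76, "ty": -0.03, "tz": 0, "twist": -52.8}])

```text
time: 8.85
tcp_pos: [625.5, -9.2, 155.8]
eef_rot: [0.226, 0.974, 0.0, -0.001]
ft_force: [-0.3, -0.6, 0.5]
width: 59.7
gripper_force: 0.0
```

Run:
```python
from h import *
to(625.2,-9.7,78,154)
S=r.capture("side")
for a,c,m in blobs(S,(0,150,50),(5,255,255),15)+blobs(S,(172,150,50),(180,255,255),15): print(a,c.round(1))
print(proj("side",[625.2,-9.7,85]).round(1),proj("side",[625.2,-9.7,104]).round(1))
```

```text
t8.85 tcp [625.5  -9.2 155.8] az 153.9 tilt [-0.001  0.    -1.   ] -> tx -0.00 ty -0.06 tz 7.78 twist -0.1 q7 0.84
95 [330.5  92.8]
48 [231.5 175.6]
[232.2 179. ] [232. 173.]
```

apply_moves(rows=[{"tx": 0, "ty": 0, "tz": 2.5, "twist": 0}, {"tx": 0, "ty": 0, "tz": 5, "twist": 0}, {"tx": 0, "ty": 0, "tz": 7, "twist": 0}, {"tx": 0, "ty": 0, "tz": 7.8, "twist": 0}, {"tx": 0, "ty": 0, "tz": 7.8, "twist": 0}, {"tx": 0, "ty": 0, "tz": 7.8, "twist": 0}])

```text
time: 9.65
tcp_pos: [626.6, -9.2, 79.4]
eef_rot: [0.225, 0.974, 0.0, 0.001]
ft_force: [0.4, 0.4, 0.4]
width: 59.9
gripper_force: 0.0
```

apply_moves(rows=[{"tx": 0, "ty": 0, "tz": 0, "twist": 0}, {"tx": 0, "ty": 0, "tz": 0, "twist": 0}, {"tx": 0, "ty": 0, "tz": 0, "twist": 0}, {"tx": 0, "ty": 0, "tz": 0, "twist": 0}, {"tx": 0, "ty": 0, "tz": 0, "twist": 0}], jaw=0, grip_force=40)

```text
time: 10.28
tcp_pos: [626.3, -9.3, 78.9]
eef_rot: [0.225, 0.974, 0.0, 0.001]
ft_force: [-0.7, 0.0, 5.4]
width: 33.0
gripper_force: 39.6
```

```bash
python3 -c "
from h import *
to(625.2,-9.7,78,154);s=r.observe();print(s['ft_force'],s['wrist_torque'])"
```

```text
t10.28 tcp [626.3  -9.3  78.9] az 154.0 tilt [ 0.001  0.    -1.   ] -> tx 0.08 ty -0.08 tz 0.09 twist -0.0 q7 0.80
[-0.71338543  0.0456118   5.42020888] [ 0.10510162  0.00512382 -0.00113917]
```

apply_moves(rows=[{"tx": 0, "ty": 0, "tz": 0, "twist": -8}, {"tx": 0, "ty": 0, "tz": 0, "twist": -16}, {"tx": 0, "ty": 0, "tz": 0, "twist": -24}, {"tx": 0, "ty": 0, "tz": 0, "twist": -24}, {"tx": 0, "ty": 0, "tz": 0, "twist": -24}])

```text
time: 10.9
tcp_pos: [626.3, -9.6, 79.3]
eef_rot: [0.018, 1.0, -0.0, 0.001]
ft_force: [-2.9, -0.3, 9.0]
width: 33.0
gripper_force: 40.3
```

apply_moves(rows=[{"tx": 0, "ty": 0, "tz": -0.03, "twist": -8}, {"tx": 0, "ty": 0, "tz": -0.03, "twist": -16}, {"tx": 0, "ty": 0, "tz": -0.03, "twist": -20}, {"tx": 0, "ty": 0, "tz": -0.03, "twist": -20}])

```text
time: 11.4
tcp_pos: [626.3, -9.8, 79.7]
eef_rot: [-0.156, 0.988, -0.0, 0.001]
ft_force: [-2.5, -1.7, 10.5]
width: 33.3
gripper_force: 40.4
```

apply_moves(rows=[{"tx": 0, "ty": 0, "tz": -0.04, "twist": -8}, {"tx": 0, "ty": 0, "tz": -0.04, "twist": -16}, {"tx": 0, "ty": 0, "tz": -0.04, "twist": -20}, {"tx": 0, "ty": 0, "tz": -0.04, "twist": -20}])

```text
time: 11.9
tcp_pos: [626.3, -9.9, 78.8]
eef_rot: [-0.325, 0.946, -0.0, 0.0]
ft_force: [3.5, -0.7, -1.3]
width: 33.2
gripper_force: 40.0
```

The force fell from 10 N to about -1 N and z dropped, so the bolt is off the thread end. I'll follow it down without turning.

apply_moves(rows=[{"tx": 0, "ty": 0, "tz": 0.2, "twist": 0}, {"tx": 0, "ty": 0, "tz": 0.4, "twist": 0}, {"tx": 0, "ty": 0, "tz": 0.6, "twist": 0}, {"tx": 0, "ty": 0, "tz": 0.7, "twist": 0}, {"tx": 0, "ty": 0, "tz": 0.7, "twist": 0}])

```text
time: 12.52
tcp_pos: [626.3, -9.9, 72.5]
eef_rot: [-0.325, 0.946, -0.0, 0.0]
ft_force: [3.2, -4.1, 5.4]
width: 33.1
gripper_force: 41.4
```

The drop is about 7.3 mm, with firm contact at 5 N. Now I'll turn forward and follow it down at 0.22 mm per 10°.

apply_moves(rows=[{"tx": 0, "ty": 0, "tz": 0.02, "twist": 10}, {"tx": 0, "ty": 0, "tz": 0.04, "twist": 20}, {"tx": 0, "ty": 0, "tz": 0.07, "twist": 30}, {"tx": 0, "ty": 0, "tz": 0.09, "twist": 40}, {"tx": 0, "ty": 0, "tz": 0.11, "twist": 50}, {"tx": 0, "ty": 0, "tz": 0.13, "twist": 60}, {"tx": 0, "ty": 0, "tz": 0.16, "twist": 70}, {"tx": 0, "ty": 0, "tz": 0.18, "twist": 80}, {"tx": 0, "ty": 0, "tz": 0.2, "twist": 90}, {"tx": 0, "ty": 0, "tz": 0.2, "twist": 90}])

```text
time: 13.78
tcp_pos: [626.4, -9.1, 70.4]
eef_rot: [0.438, 0.899, 0.0, 0.001]
ft_force: [4.2, -0.1, 3.5]
width: 33.1
gripper_force: 41.1
```

```bash
python3 -c "
from h import *
to(625.2,-9.7,64,0);s=r.observe();print(s['ft_force'],s['wrist_torque'],s['qpos'])"
```

```text
t13.78 tcp [626.4  -9.1  70.4] az 128.0 tilt [ 0.001  0.    -1.   ] -> tx 0.03 ty -0.13 tz 0.64 twist 128.0 q7 0.39
[ 4.16576745 -0.08686932  3.47460136] [-0.19707303 -0.92806887 -0.10339072] [ 0.37010391  0.58601541 -0.56663347  1.55359411  0.33964784  1.10023491
  0.38761855]
```

apply_moves(rows=[{"tx": 0, "ty": 0, "tz": 0.02, "twist": 10}, {"tx": 0, "ty": 0, "tz": 0.04, "twist": 20}, {"tx": 0, "ty": 0, "tz": 0.07, "twist": 30}, {"tx": 0, "ty": 0, "tz": 0.09, "twist": 40}, {"tx": 0, "ty": 0, "tz": 0.11, "twist": 50}, {"tx": 0, "ty": 0, "tz": 0.13, "twist": 60}, {"tx": 0, "ty": 0, "tz": 0.16, "twist": 70}, {"tx": 0, "ty": 0, "tz": 0.18, "twist": 80}, {"tx": 0, "ty": 0, "tz": 0.2, "twist": 90}, {"tx": 0, "ty": 0, "tz": 0.22, "twist": 100}])

```text
time: 15.02
tcp_pos: [627.4, -9.3, 68.4]
eef_rot: [0.97, 0.241, 0.002, 0.0]
ft_force: [7.7, -0.3, 1.5]
width: 32.6
gripper_force: 41.0
```

apply_moves(rows=[{"tx": 0, "ty": 0, "tz": 0.02, "twist": 10}, {"tx": 0, "ty": 0, "tz": 0.04, "twist": 20}, {"tx": 0, "ty": 0, "tz": 0.07, "twist": 30}, {"tx": 0, "ty": 0, "tz": 0.09, "twist": 40}, {"tx": 0, "ty": 0, "tz": 0.11, "twist": 50}, {"tx": 0, "ty": 0, "tz": 0.13, "twist": 60}, {"tx": 0, "ty": 0, "tz": 0.16, "twist": 70}, {"tx": 0, "ty": 0, "tz": 0.16, "twist": 70}, {"tx": 0, "ty": 0, "tz": 0.16, "twist": 70}])

```text
time: 16.15
tcp_pos: [627.3, -10.0, 66.8]
eef_rot: [0.934, -0.357, 0.001, -0.0]
ft_force: [8.3, -2.4, 1.4]
width: 33.0
gripper_force: 41.1
```

```bash
python3 -c "
from h import *
to(625.2,-9.7,64,0);s=r.observe();print(s['ft_force'],s['wrist_torque'],s['qpos'])"
```

```text
t16.15 tcp [627.3 -10.   66.8] az -41.8 tilt [ 0.003 -0.    -1.   ] -> tx -0.17 ty 0.12 tz 0.28 twist -41.8 q7 -2.32
[ 8.29367211 -2.3986667   1.3849459 ] [-0.51083915 -1.55334677 -0.01684776] [-0.06279402  0.52050567  0.03743033  1.57813103 -0.02101825  1.04034228
 -2.32048427]
```

The bolt is about 260° forward and joint 7 is nearing its limit. I'll regrip: open, turn back 120°, close.

apply_moves(rows=[{"tx": 0, "ty": 0, "tz": 0, "twist": 0}, {"tx": 0, "ty": 0, "tz": 0, "twist": 0}, {"tx": 0, "ty": 0, "tz": 0, "twist": 0}], jaw=0.65)

```text
time: 16.52
tcp_pos: [625.1, -9.1, 65.6]
eef_rot: [0.934, -0.358, -0.001, 0.0]
ft_force: [0.1, -0.1, -0.2]
width: 55.5
gripper_force: 0.0
```

apply_moves(rows=[{"tx": 0, "ty": 0, "tz": 0, "twist": -10}, {"tx": 0, "ty": 0, "tz": 0, "twist": -20}, {"tx": 0, "ty": 0, "tz": 0, "twist": -30}, {"tx": 0, "ty": 0, "tz": 0, "twist": -40}, {"tx": 0, "ty": 0, "tz": 0, "twist": -50}, {"tx": 0, "ty": 0, "tz": 0, "twist": -60}, {"tx": 0, "ty": 0, "tz": 0, "twist": -70}, {"tx": 0, "ty": 0, "tz": 0, "twist": -80}, {"tx": 0, "ty": 0, "tz": 0, "twist": -90}, {"tx": 0, "ty": 0, "tz": 0, "twist": -100}])

```text
time: 17.77
tcp_pos: [625.4, -9.4, 65.9]
eef_rot: [0.873, 0.487, -0.0, -0.0]
ft_force: [0.5, 0.7, 0.4]
width: 55.5
gripper_force: 0.0
```

apply_moves(rows=[{"tx": 0, "ty": 0, "tz": 0, "twist": -10}, {"tx": 0, "ty": 0, "tz": 0, "twist": -20}, {"tx": 0, "ty": 0, "tz": 0, "twist": -20}, {"tx": 0, "ty": 0, "tz": 0, "twist": -20}, {"tx": 0, "ty": 0, "tz": 0, "twist": -20}])

```text
time: 18.4
tcp_pos: [625.8, -9.3, 66.2]
eef_rot: [0.778, 0.628, -0.0, -0.0]
ft_force: [-0.4, -0.9, 0.2]
width: 55.5
gripper_force: 0.0
```

```bash
python3 -c "
from h import *
to(626.3,-9.6,66.8,0);s=r.observe();print(s['ft_force'],s['wrist_torque'],s['width'])
S=r.capture('side');x0,y0=180,140
cv2.imwrite('pics/s5.png',cv2.resize(S[y0:y0+120,x0:x0+120],None,fx=5,fy=5,interpolation=cv2.INTER_CUBIC)[...,::-1])"
```

```text
t18.40 tcp [625.8  -9.3  66.2] az 77.9 tilt [-0.  0. -1.] -> tx -0.01 ty 0.06 tz -0.06 twist 77.9 q7 -0.41
[-0.3588079  -0.90269473  0.23861152] [-0.0193742  -0.01533356  0.01305996] 55.50248484920626
```

View pics/s5.png

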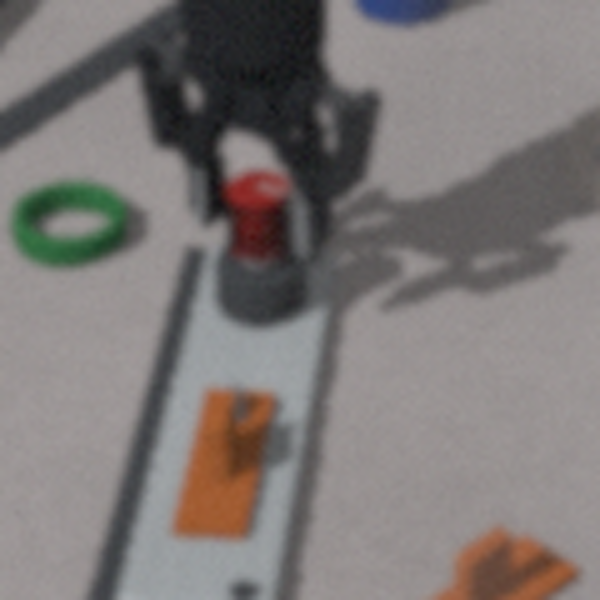

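The head sits about 12 mm lower, close to the boss, and the spacer is undisturbed. Regrip and turn the rest.

apply_moves(rows=[{"tx": 0, "ty": 0.03, "tz": 0, "twist": 0}, {"tx": 0, "ty": 0.03, "tz": 0, "twist": 0}, {"tx": 0, "ty": 0.03, "tz": 0, "twist": 0}, {"tx": 0, "ty": 0.03, "tz": 0, "twist": 0}, {"tx": 0, "ty": 0.03, "tz": 0, "twist": 0}], jaw=0, grip_force=40)

```text
time: 19.08
tcp_pos: [626.8, -9.5, 66.6]
eef_rot: [0.777, 0.629, 0.001, 0.0]
ft_force: [4.3, -0.2, 1.3]
width: 32.7
gripper_force: 40.2
```

apply_moves(rows=[{"tx": 0, "ty": 0, "tz": 0.02, "twist": 10}, {"tx": 0, "ty": 0, "tz": 0.04, "twist": 20}, {"tx": 0, "ty": 0, "tz": 0.07, "twist": 30}, {"tx": 0, "ty": 0, "tz": 0.09, "twist": 40}, {"tx": 0, "ty": 0, "tz": 0.11, "twist": 50}, {"tx": 0, "ty": 0, "tz": 0.13, "twist": 60}, {"tx": 0, "ty": 0, "tz": 0.16, "twist": 70}, {"tx": 0, "ty": 0, "tz": 0.18, "twist": 80}, {"tx": 0, "ty": 0, "tz": 0.2, "twist": 90}, {"tx": 0, "ty": 0, "tz": 0.22, "twist": 100}])

```text
time: 20.32
tcp_pos: [626.9, -9.6, 64.4]
eef_rot: [0.981, -0.194, 0.001, -0.0]
ft_force: [5.8, -0.7, 1.3]
width: 33.0
gripper_force: 40.2
```

apply_moves(rows=[{"tx": 0, "ty": 0, "tz": 0, "twist": 0}, {"tx": 0, "ty": 0, "tz": 0, "twist": 0}, {"tx": 0, "ty": 0, "tz": 0, "twist": 0}, {"tx": 0, "ty": 0, "tz": 0, "twist": 0}])

```text
time: 20.82
tcp_pos: [626.9, -9.5, 64.4]
eef_rot: [0.982, -0.191, 0.001, -0.0]
ft_force: [5.2, -0.7, -0.2]
width: 33.4
gripper_force: 40.2
```

Run:
```python
from h import *
to(626.3,-9.6,64.5,0);s=r.observe();print(s['ft_force'],s['wrist_torque'],s['width'],s['gripper_force'],s['dq'][6])
S=r.capture("side")
for a,c,m in blobs(S,(0,150,50),(5,255,255),15): print(a,c.round(1))
for a,c,m in blobs(S,(5,150,60),(15,255,255),60): print("or",a,c.round(1))
x0,y0=180,140
cv2.imwrite('pics/s6.png',cv2.resize(S[y0:y0+120,x0:x0+120],None,fx=5,fy=5,interpolation=cv2.INTER_CUBIC)[...,::-1])
```

```text
t20.82 tcp [626.9  -9.5  64.4] az -22.0 tilt [ 0.002  0.    -1.   ] -> tx -0.05 ty 0.03 tz -0.01 twist -22.0 q7 -2.00
[ 5.16130454 -0.6878498  -0.16070345] [-0.1300713  -1.20814487 -0.07881125] 33.429989984786786 40.171417593955994 -0.00039375004461674693
99 [330.7  93.2]
or 303 [224.1 233.4]
or 371 [326.1 235.4]
or 608 [329.8 292.1]
```

```bash
python3 -c "
from h import *
print(r.close_job())"
```

```text
the job is handed in; nothing more can be done
None
```

I handed the job in with the spacer lying flat over the post and let go, and the bolt dropped into its thread, turned about 360° forward and still gripped at 40 N; bolt depth is about 15–16 mm by my estimate, and the hand-in gave no verdict.

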